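# Push a combustion boat through the sprung flap of a tube furnace up to its stop

### The job

The white ceramic boat with the weighed steel pin waits on the loading ledge of the tube furnace: take the push rod by its wooden handle from the blue tray and, without touching the boat with the gripper, push it with the rod through the sprung flap and on down the tube until it just rests against the stop inside. The stop can only be felt and is held by light friction, and the boat is brittle, so push gently and do not shove the stop further in. Then draw the rod out so that the flap shuts behind the boat, and lay the rod flat in the blue tray again, leaving everything else where it is.

Things in the scene. Friction and masses are not known exactly. Their poses are not given: they have to be found in the camera images.
- furnace: white and grey bench tube furnace, fixed, housing 340 deep x 250 wide x 290 high. Origin: on the table below the tube mouth; x points level into the tube, z up. In the tube a ceramic stop block 25 high stands across the lane: its face lies 120 to 170 past the mouth, differently each time; it can only be felt from outside. Friction holds it; it gives way at about 12 N
- mouth (a point): middle of the furnace's tube mouth, on the lane floor, at the outer face of the flange (the flap's plane), 120 above the table. x level into the tube, z up. Lane 30 wide, floor level; the mouth is 32 high. The flange is 82 wide and reaches from 30 below to 66 above the lane floor; the housing's front is 35 behind it
- ledge_end (a point): outer end of the loading ledge, middle of the lane floor, 105 out from the mouth; axes as the mouth's. The ledge carries the lane floor on outside the mouth, between side lips 10 high; outer width 50
- flap (a joint): brass flap in the tube mouth, 28 wide, 28 long, hinged at its top edge 30 above the lane floor, sprung shut: 0 hanging closed, up to 1.5 rad as it swings inward; it cannot swing outward. Boat and rod push it open (2 to 3 N) and slide on under its free edge (up to 4 N of drag); once nothing is under it, it springs shut
- boat_centre (a point): white ceramic combustion boat, an open trough 80 long (x) x 24 wide (y) x 18 high with flat ends and a steel pin 40 long in it, 50 to 80 g. Point: its centre, half-way up. It stands on the ledge, x along the lane into the tube, 3 play on either side; its rear (-x) end is to be pushed. Moved with the rod only, not with the fingers
- boat_front (a point): middle of the boat's front (+x) end face, half-way up: the end that must come to rest against the stop
- rod_handle (a point): push rod, about 160 g: wooden handle block 60 long (x) x 20 wide (y) x 48 high; from its front (+x) end runs a straight steel bar 200 long, 12 wide, 18 high, flush with the block's underside. Point: centre of the block, 24 above the underside; grip it across y. The bar's end is 230 ahead (+x). It lies flat in the blue tray
- rod_tip (a point): middle of the bar's square front end face, 9 above the rod's underside
- rod_tray: blue metal tray 300 (x) x 100 (y) x 14 high, walls and floor 4 thick, fixed. Origin: centre of its underside, z up. The rod starts in it, x along the tray's x, and goes back into it. It stands in either of two places, beside a red plastic tray of the same size
- spare0_c (a point): spare ceramic boat (same size, empty) lying in the red plastic tray, which has the same size as the blue tray; centre, half-way up. Leave alone
- spare1_c (a point): spare ceramic boat (same size, empty) lying in the red plastic tray, which has the same size as the blue tray; centre, half-way up. Leave alone
- amber0_c (a point): amber glass bottle 44 across, 85 high, brass cap, far side of the table; point at its centre, half-way up. Leave alone
- amber1_c (a point): amber glass bottle 44 across, 85 high, brass cap, far side of the table; point at its centre, half-way up. Leave alone
- amber2_c (a point): amber glass bottle 44 across, 85 high, brass cap, far side of the table; point at its centre, half-way up. Leave alone
- beaker_c (a point): clear beaker 70 across, 90 high, far side of the table; point at its centre, half-way up. Leave alone
There are look-alikes about, which are no part of the job. What is shaped like the part that bears boat_centre but black, orange or purple is not meant.

How it is judged:
By the outcome, as a careful person would: the job done as asked, in the order asked, and still so for the second after the job is handed in, with the robot touching nothing.
It also fails if it takes over 58 s, if anything falls off the work surface, if the arm or the gripper's body presses on something with over 40 N, if the wrist force passes 120 N, or if a joint passes its speed limit or range.

### The arm

A 6-joint arm with a two-finger parallel gripper is mounted at the origin on the work surface. World frame = base frame: x ahead of the robot, y to its left, z up, the work surface at z = 0. Lengths are in m, angles in degrees, forces in N, time in s.
With the tool pointing down it reaches from about 0.3 to 0.825 m from the base axis. Payload 5.4 kg.
Tool frame: the origin (TCP) lies midway between the tips of the shut fingers; the grasp point (between the pads) lies 19 mm behind it; z points along the fingers, x is the direction in which the jaws open and shut, and the axes are right-handed (so a half turn about z gives the same grasp; the last joint's range is limited). The gripper opens to 92 mm and grips with 3 to 60 N. Pads are 20 mm wide; open, the fingers measure 128 mm over their backs; the gripper's body (75 mm by 189 mm) begins 69 mm behind the grasp point.
Start: joints at [56.201, 9.076, 91.501, -0, 79.423, -12.038], TCP at [0.213, 0.534, 0.194] pointing down, gripper open.
Joint ranges: [-166.64, 166.64], [-54.1, 131.32], [10.49, 154.53], [-73.88, 253.88], [9.74, 151.15], [-171.62, 171.62]. Speed limits (degrees/s): [147.25, 147.25, 180, 180, 180, 180].

### API

Orientations are given as [roll, pitch, yaw] about the fixed x, y, z axes, in that order (R = Rz(yaw) Ry(pitch) Rx(roll)).
In Python, from cell import get_obs, cams, ctrl gives the robot as it stands.
- The arm moves only by the tool move_arm, never from a script. Its argument "moves" is one flat list of numbers, 6 for each row, row after row: the shift along the tool's x, y, z in mm, then the turn, a rotation vector about the tool's x, y, z in rad. In form: [x, y, z, rx, ry, rz, x, y, z, rx, ry, rz, ...]. A call has 1 to 10 rows; each row shifts and turns the commanded pose from where the row before left it, along the tool's axes as they then stand; what a row does not reach is not made up. A row lasts 1/10 s, in which the tool goes at most 50 mm and 8.59 degrees, less where a joint would pass 70% of its speed; a pose out of reach is approached as far as the arm can. A call is refused whole if a number of a shift passes 50 or a number of a turn 0.15, either way. A call with a gripper value outside its range is refused whole. "hand" is the opening, from -1 (shut) to 1 (fully open), so that 0 is half open, set as the call begins (left out, the last holds). The fingers move at their own pace and stop on an object; "grip_force" is the grip in N (left out, the last holds). Time passes only in rows, so rows that do not move let the fingers close. It gives the time, the measured TCP pose, the force and the opening at its end, in the units of the state.
- get_obs(): the state, without advancing time (a new reading comes with each control period).
- cams.camera(name): name is "side" or "top"; returns (picture, depth): 400x640x3 uint8, red, green, blue; 400x640 float32, m along the optical axis (not along the pixel's ray), 0 where there is no reading.
- cams.camera_model(name): a dict with "mtx" (3x3 intrinsics, pixels), "rvec" (rotation vector, rad) and "tvec" (3), from world to camera coordinates, as OpenCV has them. Camera axes: x right, y down, z forward; pixel columns grow to the right and rows downward; lengths in m; the calibration is good to about 2 mm. A picture is of the moment at which its call begins. camera_model takes no time and is no camera call.
- ctrl.job_done(): hands the job in, once; it reports no verdict.
The state is a dict: "clock": time; "joint_pos": joint angles; "dq": joint speeds; "joint_torque": joint torques, N m; "tcp_pos": TCP position; "eef_rot": TCP orientation; "wrist_force": force on the tool from outside, world axes, zero at the start; "ft_torque": the same for the moment, N m; "grip_width": finger opening in m.
Only numpy, scipy, OpenCV 4.12 (cv2) and the standard library are available. Lean on these libraries where they do the work, as an engineer would, in place of code of your own. Each camera call takes 0.05 s, during which the arm holds its last target.

## Working session

There is one attempt and no reset: what is moved stays moved. The work goes in short steps, Python scripts to look and compute and a tool call to move; the robot and the scene stay as the last step left them, time stands still between calls to the robot, and variables do not carry over. Pictures are saved under pics/ and viewed, and the job is handed in when it is done.

Besides the shell and the picture viewer there is one more tool, called as name(argument=value, ...) on one line, values as JSON. move_arm: Moves the arm, as the interface text tells. Its arguments: {"type":"object","properties":{"moves":{"type":"array","items":{"type":"number"}},"hand":{"type":"number"},"grip_force":{"type":"number"}},"required":["moves"]}

```bash
mkdir -p pics; ls; python3 - <<'E'
from cell import get_obs,cams
import cv2,numpy as np
print(get_obs())
for n in("side","top"):
    p,d=cams.camera(n); cv2.imwrite(f"pics/{n}0.png",p[:,:,::-1]); np.savez(f"{n}0.npz",p=p,d=d)
    m=cams.camera_model(n); print(n,m)
    R=cv2.Rodrigues(np.array(m["rvec"]))[0]; print(-R.T@np.array(m["tvec"]).ravel(), R[2])
E
```

```text
pics
{'clock': 0.0, 'joint_pos': array([ 5.61998597e+01,  9.11324275e+00,  9.15706612e+01,  5.49597438e-04,
        7.94220294e+01, -1.20388027e+01]), 'dq': array([-0.0465487 ,  0.03392693,  0.04407226, -0.01980467, -0.03524376,
       -0.05986683]), 'joint_torque': array([ 8.11472837e-04, -3.85570693e+01, -3.22109342e+01,  7.02717877e-02,
        3.78102099e-02, -1.73302451e-04]), 'tcp_pos': array([0.21283221, 0.53346119, 0.19282636]), 'eef_rot': array([-1.79977377e+02,  1.03490930e-01,  6.82385814e+01]), 'wrist_force': array([0.69818667, 0.20358504, 0.0475815 ]), 'ft_torque': array([ 0.04184894,  0.06840241, -0.02516359]), 'grip_width': 0.09137622927223044}
side {'mtx': array([[493.72876962,   0.        , 311.13094674],
       [  0.        , 493.72876962, 198.50357488],
       [  0.        ,   0.        ,   1.        ]]), 'rvec': array([ 2.10027315, -0.39443913,  0.20132685]), 'tvec': array([-0.53706506,  0.17708997,  1.01189068])}
[ 0.23759821 -0.90783796  0.68051438] [ 0.29588632  0.79416838 -0.53079927]
top {'mtx': array([[365.10413702,   0.        , 320.30587147],
       [  0.        , 365.10413702, 195.85986855],
       [  0.        ,   0.        ,   1.        ]]), 'rvec': array([ 2.18367121, -2.13170677,  0.20886725]), 'tvec': array([-0.08923678,  0.56208736,  0.90632895])}
[ 0.41659375 -0.04144342  0.98492114] [ 0.15496663 -0.03597039 -0.98726464]
```

View pics/side0.png

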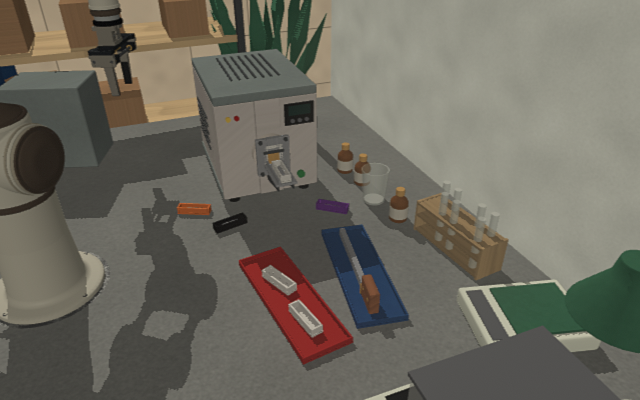

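View pics/top0.png

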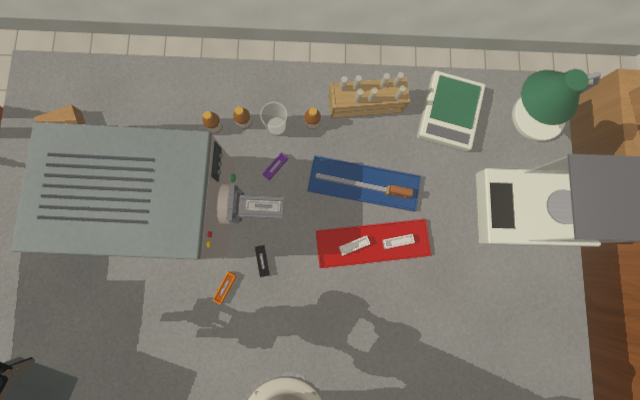

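```bash
cat > h.py <<'E'
import cv2,numpy as np
from cell import cams
def cam(n):
    m=cams.camera_model(n); R=cv2.Rodrigues(np.array(m["rvec"]))[0]; return m["mtx"],R,np.array(m["tvec"]).ravel()
def cloud(n,d):
    K,R,t=cam(n); v,u=np.mgrid[0:400,0:640]
    P=np.stack([(u-K[0,2])/K[0,0]*d,(v-K[1,2])/K[1,1]*d,d],-1)
    return (P-t)@R
def ray(n,u,v,z):
    K,R,t=cam(n); c=-R.T@t; r=R.T@np.array([(u-K[0,2])/K[0,0],(v-K[1,2])/K[1,1],1]); return c+r*(z-c[2])/r[2]
def proj(n,P):
    K,R,t=cam(n); q=(R@np.atleast_2d(P).T).T+t; q=q@K.T; return q[:,:2]/q[:,2:]
E
python3 - <<'E'
import cv2,numpy as np
from h import *
T=np.load("top0.npz");S=np.load("side0.npz")
def crop(p,x,y,w,h,k,n): cv2.imwrite(n,cv2.resize(p[y:y+h,x:x+w,::-1],None,fx=k,fy=k,interpolation=cv2.INTER_CUBIC))
crop(T["p"],205,160,90,90,6,"pics/t_f.png")
crop(T["p"],300,150,130,70,6,"pics/t_r.png")
crop(S["p"],240,120,90,80,7,"pics/s_f.png")
crop(S["p"],315,215,100,115,5,"pics/s_r.png")
for n,D in(("top",T),("side",S)):
    C=cloud(n,D["d"])
    hsv=cv2.cvtColor(D["p"],cv2.COLOR_RGB2HSV)
    blue=((hsv[...,0]>100)&(hsv[...,0]<125)&(hsv[...,1]>130)).astype(np.uint8)
    nn,l,st,_=cv2.connectedComponentsWithStats(blue); i=1+np.argmax(st[1:,4]); m=(l==i)&(D["d"]>0)
    print(n,st[i]); P=C[m]; print(cv2.minAreaRect(P[:,:2].astype(np.float32)),np.percentile(P[:,2],[5,50,95]))
    x0,y0,w,h=st[i,:4]; sub=np.zeros_like(m); sub[y0:y0+h,x0:x0+w]=1
    wood=sub&(hsv[...,0]<16)&(hsv[...,1]>90)&(D["d"]>0)
    nn,l,st,_=cv2.connectedComponentsWithStats(wood.astype(np.uint8)); i=1+np.argmax(st[1:,4]); m=l==i; print(st[i]); P=C[m]
    P=P[P[:,2]>0.045] ; print("wood top",len(P),cv2.minAreaRect(P[:,:2].astype(np.float32)),np.percentile(P[:,2],[5,50,95]),P.mean(0))
E
```

```text
top [363 167  55  21 674]
((0.623247504234314, -0.26675519347190857), (0.1547192931175232, 0.04386526346206665), 80.03661346435547) [-1.42311539e-05  3.03710084e-03  6.03383697e-03]
[390 185  12   3  22]
wood top 20 ((0.5943068861961365, -0.27380380034446716), (0.025934966281056404, 0.006017506122589111), 85.80646514892578) [0.0476687  0.05061169 0.05184507] [ 0.59362897 -0.27100209  0.05027989]
side [363 266  27  41 233]
((0.6281798481941223, -0.2503244876861572), (0.11907735466957092, 0.039660852402448654), 82.6793212890625) [0.0004794  0.00235033 0.00417276]
[363 275  17  32 417]
wood top 230 ((0.5829479694366455, -0.2917179763317108), (0.061722878366708755, 0.01843981258571148), 79.30037689208984) [0.04685003 0.05002913 0.05207451] [ 0.58208962 -0.2941709   0.04983683]
```

View pics/t_f.png

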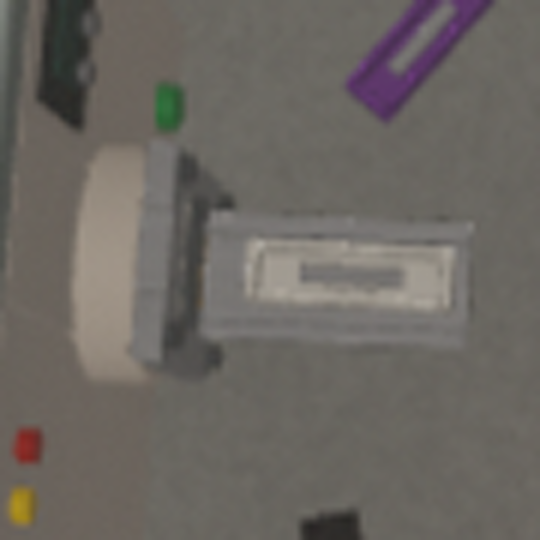

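View pics/t_r.png

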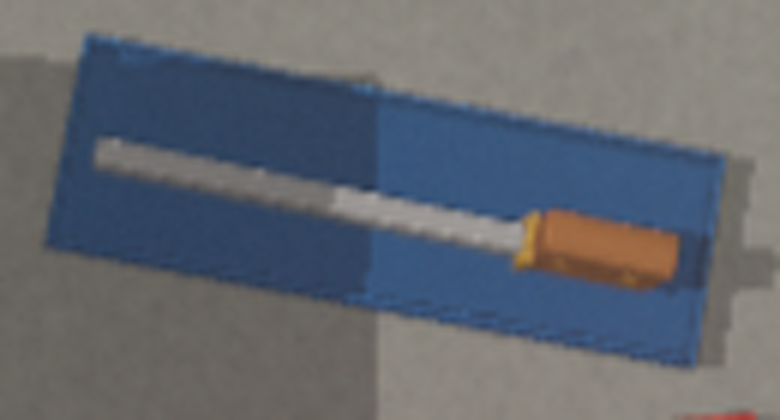

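View pics/s_f.png

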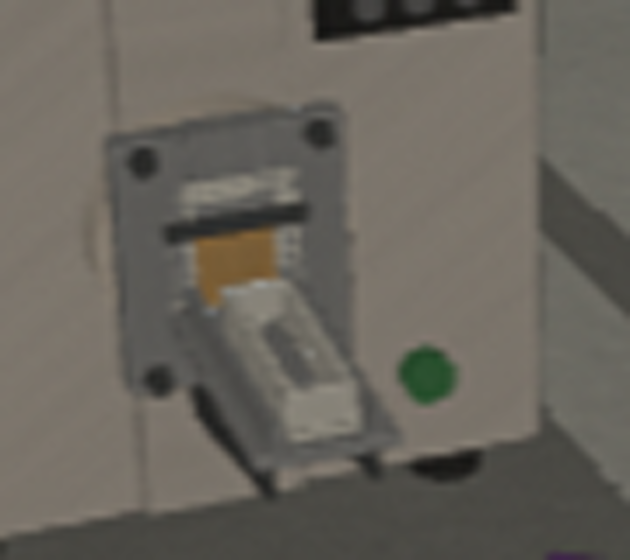

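View pics/s_r.png

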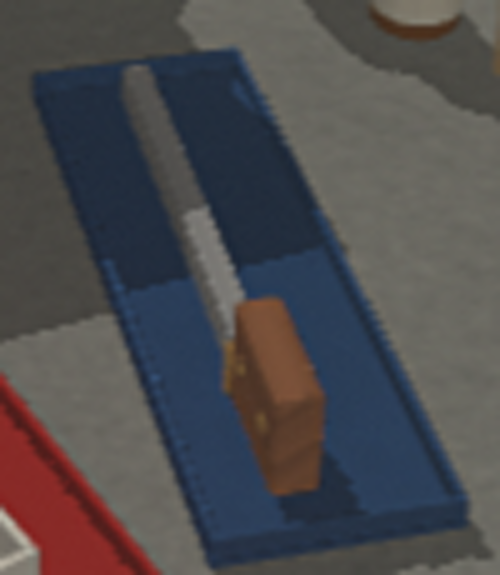

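```bash
python3 - <<'E'
import cv2,numpy as np
from h import *
T=np.load("top0.npz");S=np.load("side0.npz")
C=cloud("top",T["d"]); v,u=np.mgrid[0:400,0:640]
P=C[(T["d"]>0)&(abs(C[...,2]-0.29)<0.012)&(u<230)&(v>100)&(v<270)]
print("housing",cv2.minAreaRect(P[:,:2].astype(np.float32)),len(P),P[:,2].mean())
for n,D in(("top",T),("side",S)):
    C=cloud(n,D["d"]); x,y,z=np.moveaxis(C,-1,0)
    m=(D["d"]>0)&(z>0.108)&(z<0.16)&(abs(x-0.45)<0.12)&(y>-0.05)&(y<0.3)
    P=C[m]; print(n,len(P),P.min(0),P.max(0))
    m2=m&(y<0.13); P=C[m2]; print(cv2.minAreaRect(P[:,:2].astype(np.float32)))
f=lambda x,y,x0,y0,k:(x0+(x+.5)/k-.5,y0+(y+.5)/k-.5)
for nm,pt,z in(("ledge NE",(472,225),.13),("ledge NW",(222,212),.13),("SE",(462,345),.13),("SW",(205,333),.13),
   ("boat rear N",(453,247),.138),("boat rear S",(448,306),.138),("boat fr N",(254,240),.138),("boat fr S",(250,300),.138),
   ("flange top N",(178,142),.186),("flange top S",(160,362),.186)):
    print(nm,ray("top",*f(*pt,205,160,6),z).round(4))
for nm,pt,z in(("bar tip N",(97,139),.022),("bar tip S",(94,166),.022),("bar root N",(525,222),.022),("bar root S",(520,252),.022),
   ("hand NW",(548,209),.052),("hand NE",(682,232),.052),("hand SE",(673,283),.052),("hand SW",(537,265),.052),
   ("tray NW",(88,37),.014),("tray NE",(724,156),.014),("tray SE",(697,365),.014),("tray SW",(45,247),.014)):
    print(nm,ray("top",*f(*pt,300,150,6),z).round(4))
for nm,pt,z in(("s bar tip L",(122,77),.022),("bar tip R",(152,70),.022),("hand fl",(236,303),.052),("fr",(278,298),.052),("rr",(325,395),.052),("rl",(276,405),.052)):
    print(nm,ray("side",*f(*pt,315,215,5),z).round(4))
for nm,pt,z in(("s ledge end R",(400,440),.13),("ledge end L",(258,470),.13),("boat rear R",(358,388),.138),("boat rear L",(288,405),.138),("boat fr L",(222,300),.138),("boat fr R",(283,280),.138)):
    print(nm,ray("side",*f(*pt,240,120,7),z).round(4))
E
```

```text
housing ((0.5301274061203003, 0.3254280686378479), (0.3414835035800934, 0.250337690114975), 88.7652816772461) 23757 0.28931042924352696
top 1301 [0.40276403 0.01531687 0.10863951] [0.56898242 0.15995661 0.15988458]
((0.5181856751441956, 0.07011409848928452), (0.11038927733898163, 0.08024564385414124), 83.01506042480469)
side 1929 [0.40070222 0.01158859 0.10801664] [0.56975201 0.29965524 0.15999632]
((0.5254744291305542, 0.0704711303114891), (0.11678528785705566, 0.08563489466905594), 88.55366516113281)
ledge NE [0.5455 0.0149 0.13  ]
ledge NW [0.548  0.1127 0.13  ]
SE [0.4981 0.017  0.13  ]
SW [0.5003 0.1167 0.13  ]
boat rear N [0.5354 0.0214 0.138 ]
boat rear S [0.5123 0.0224 0.138 ]
boat fr N [0.5361 0.0984 0.138 ]
boat fr S [0.5127 0.0987 0.138 ]
flange top N [0.565  0.1201 0.186 ]
flange top S [0.4838 0.1219 0.186 ]
bar tip N [ 0.6305 -0.0629  0.022 ]
bar tip S [ 0.618  -0.0618  0.022 ]
bar root N [ 0.598  -0.2565  0.022 ]
bar root S [ 0.5842 -0.2541  0.022 ]
hand NW [ 0.5984 -0.26    0.052 ]
hand NE [ 0.5899 -0.319   0.052 ]
hand SE [ 0.5672 -0.3146  0.052 ]
hand SW [ 0.5735 -0.2549  0.052 ]
tray NW [ 0.6797 -0.0579  0.014 ]
tray NE [ 0.6328 -0.3504  0.014 ]
tray SE [ 0.5362 -0.336   0.014 ]
tray SW [ 0.582  -0.0409  0.014 ]
s bar tip L [ 0.6154 -0.0727  0.022 ]
bar tip R [ 0.6303 -0.0727  0.022 ]
hand fl [ 0.5793 -0.2628  0.052 ]
fr [ 0.5956 -0.2662  0.052 ]
rr [ 0.5873 -0.3207  0.052 ]
rl [ 0.5683 -0.3188  0.052 ]
s ledge end R [ 0.5388 -0.0094  0.13  ]
ledge end L [ 0.4914 -0.0103  0.13  ]
boat rear R [0.5329 0.0138 0.138 ]
boat rear L [0.5087 0.0118 0.138 ]
boat fr L [0.5101 0.0881 0.138 ]
boat fr R [0.5335 0.0941 0.138 ]
```

move_arm(moves=[0, 0, -15, 0, 0, 0.1365, 0, 0, -15, 0, 0, 0.1365, 0, 0, -15, 0, 0, 0.1365, 0, 0, -15, 0, 0, 0.1365, 0, 0, -15, 0, 0, 0.1365, 0, 0, -15, 0, 0, 0.1365, 0, 0, -15, 0, 0, 0.1365, 0, 0, -15, 0, 0, 0.1365, 0, 0, -15, 0, 0, 0.1365, 0, 0, -15, 0, 0, 0.1365], hand=0.09)

```text
clock: 1.1
tcp_pos: [0.213, 0.5338, 0.3438]
eef_rot: [179.9, 0.0, -10.3]
wrist_force: [-0.1, -0.8, 0.3]
grip_width: 0.0503
```

move_arm(moves=[25, 37, 0, 0, 0, 0, 25, 37, 0, 0, 0, 0, 25, 37, 0, 0, 0, 0, 25, 37, 0, 0, 0, 0, 25, 37, 0, 0, 0, 0, 25, 37, 0, 0, 0, 0, 25, 37, 0, 0, 0, 0, 25, 37, 0, 0, 0, 0, 25, 37, 0, 0, 0, 0, 25, 37, 0, 0, 0, 0])

```text
clock: 2.1
tcp_pos: [0.3955, 0.1246, 0.3436]
eef_rot: [-180.0, 0.0, -10.0]
wrist_force: [0.5, 0.9, -0.2]
grip_width: 0.0501
```

move_arm(moves=[25, 37, 0, 0, 0, 0, 25, 37, 0, 0, 0, 0, 25, 37, 0, 0, 0, 0, 25, 37, 0, 0, 0, 0, 25, 37, 0, 0, 0, 0, 25, 37, 0, 0, 0, 0, 25, 37, 0, 0, 0, 0, 25, 37, 0, 0, 0, 0, 25, 37, 0, 0, 0, 0, 25, 37, 0, 0, 0, 0])

```text
clock: 3.1
tcp_pos: [0.5778, -0.283, 0.3431]
eef_rot: [-180.0, 0.0, -10.0]
wrist_force: [-0.0, -0.3, -0.1]
grip_width: 0.0506
```

move_arm(moves=[6, 6, 30, 0, 0, 0, 0, 0, 40, 0, 0, 0, 0, 0, 45, 0, 0, 0, 0, 0, 45, 0, 0, 0, 0, 0, 40, 0, 0, 0, 0, 0, 35, 0, 0, 0, 0, 0, 23, 0, 0, 0, 0, 0, 10, 0, 0, 0, 0, 0, 0, 0, 0, 0])

```text
clock: 4.0
tcp_pos: [0.5813, -0.2876, 0.074]
eef_rot: [-179.9, 0.2, -10.0]
wrist_force: [0.2, 0.9, 0.2]
grip_width: 0.0502
```

```bash
python3 - <<'E'
from h import *
for n,b in(("top",(340,150,130,90)),("side",(310,220,110,100))):
    p,d=cams.camera(n); np.savez(f"{n}1.npz",p=p,d=d); x,y,w,h=b
    cv2.imwrite(f"pics/{n}1.png",cv2.resize(p[y:y+h,x:x+w,::-1],None,fx=6,fy=6,interpolation=cv2.INTER_CUBIC))
E
```

```text
(no output)
```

View pics/top1.png

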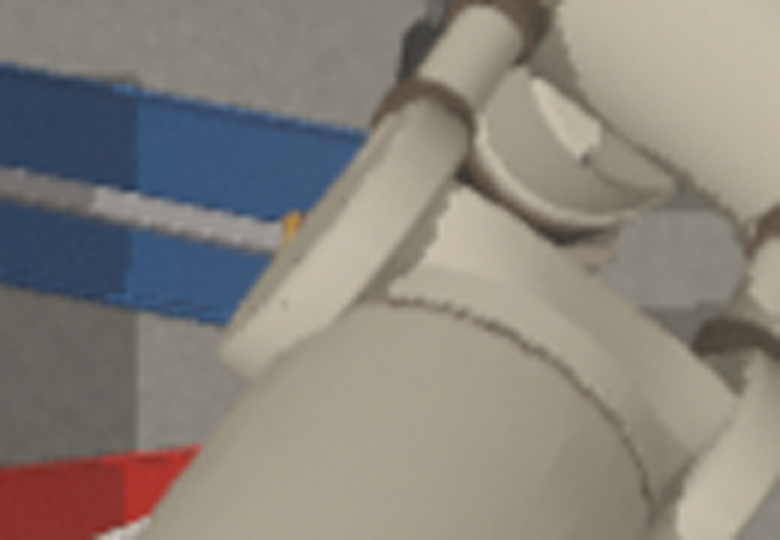

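View pics/side1.png

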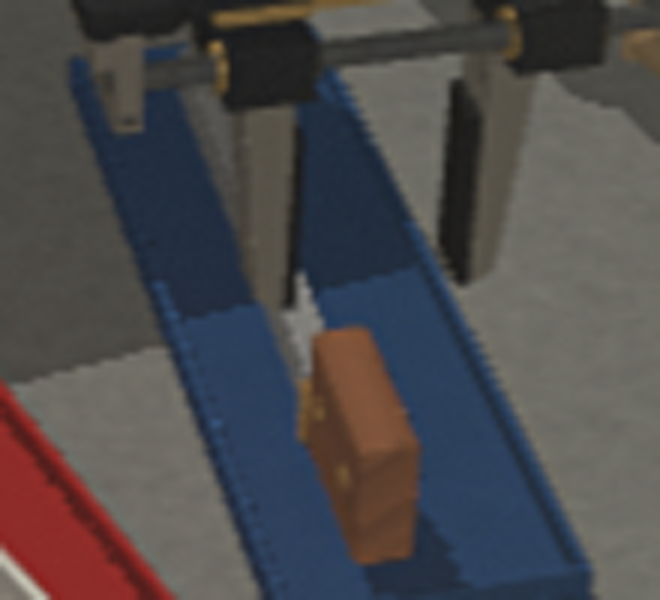

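```bash
python3 - <<'E'
from h import *
print(ray("side",355.8,269.5,.074),ray("side",387.3,266.7,.074), proj("side",[[.5813,-.2876,.074]]))
E
```

```text
[ 0.5639607 -0.2666561  0.074    ] [ 0.62266919 -0.28131265  0.074     ] [[369.11254897 274.08724444]]
```

```bash
python3 - <<'E'
from h import *
D=np.load("side1.npz"); C=cloud("side",D["d"])
for u in(352,355,358,384,387,390):
    print(u,[(v,*(C[v,u]*1000).round().astype(int)) for v in range(258,276,2)])
E
```

```text
352 [(258, np.int64(543), np.int64(-291), np.int64(126)), (260, np.int64(543), np.int64(-291), np.int64(121)), (262, np.int64(543), np.int64(-292), np.int64(117)), (264, np.int64(544), np.int64(-291), np.int64(112)), (266, np.int64(544), np.int64(-291), np.int64(108)), (268, np.int64(545), np.int64(-289), np.int64(101)), (270, np.int64(595), np.int64(-189), np.int64(2)), (272, np.int64(593), np.int64(-193), np.int64(1)), (274, np.int64(589), np.int64(-202), np.int64(3))]
355 [(258, np.int64(548), np.int64(-292), np.int64(125)), (260, np.int64(547), np.int64(-294), np.int64(123)), (262, np.int64(548), np.int64(-294), np.int64(117)), (264, np.int64(549), np.int64(-292), np.int64(111)), (266, np.int64(548), np.int64(-293), np.int64(108)), (268, np.int64(549), np.int64(-293), np.int64(103)), (270, np.int64(548), np.int64(-294), np.int64(99)), (272, np.int64(595), np.int64(-202), np.int64(6)), (274, np.int64(595), np.int64(-203), np.int64(2))]
358 [(258, np.int64(554), np.int64(-293), np.int64(125)), (260, np.int64(554), np.int64(-294), np.int64(121)), (262, np.int64(554), np.int64(-294),
[... 1055 characters left out ...]
), np.int64(96)), (268, np.int64(668), np.int64(-206), np.int64(-2)), (270, np.int64(665), np.int64(-212), np.int64(-2)), (272, np.int64(654), np.int64(-231), np.int64(11)), (274, np.int64(650), np.int64(-238), np.int64(12))]
390 [(258, np.int64(611), np.int64(-306), np.int64(117)), (260, np.int64(611), np.int64(-307), np.int64(113)), (262, np.int64(613), np.int64(-305), np.int64(107)), (264, np.int64(613), np.int64(-306), np.int64(103)), (266, np.int64(614), np.int64(-304), np.int64(96)), (268, np.int64(674), np.int64(-209), np.int64(-2)), (270, np.int64(671), np.int64(-215), np.int64(-2)), (272, np.int64(667), np.int64(-222), np.int64(0)), (274, np.int64(664), np.int64(-227), np.int64(0))]
```

```bash
python3 - <<'E'
from h import *
from cell import get_obs
o=get_obs(); print(o["clock"],o["tcp_pos"],o["eef_rot"],o["joint_pos"])
D=np.load("side1.npz"); C=cloud("side",D["d"])
for u in(354,360,380,388): print(u,[(v,*[int(a) for a in (C[v,u]*1000).round()]) for v in range(220,268,4)])
D=np.load("side0.npz"); C=cloud("side",D["d"])
p=D["p"][0:110,70:160]; cv2.imwrite("pics/g0.png",cv2.resize(p[:,:,::-1],None,fx=6,fy=6,interpolation=cv2.INTER_CUBIC))
print(proj("side",[[.2128,.5335,.1928]]))
E
```

```text
4.1 [ 0.58317606 -0.28890109  0.07718973] [ 1.79949101e+02 -1.04426435e-01 -9.96984122e+00] [-3.69708772e+01  2.59334290e+01  8.43603172e+01  2.19684555e-03
  6.95901014e+01 -2.70017536e+01]
354 [(220, 537, -304, 217), (224, 540, -299, 206), (228, 533, -314, 209), (232, 533, -314, 201), (236, 534, -313, 192), (240, 545, -293, 167), (244, 544, -294, 159), (248, 544, -295, 151), (252, 546, -292, 140), (256, 546, -293, 131), (260, 547, -292, 121), (264, 547, -292, 112)]
360 [(220, 551, -299, 211), (224, 548, -306, 208), (228, 545, -312, 205), (232, 544, -314, 198), (236, 545, -314, 190), (240, 654, -103, 4), (244, 556, -294, 155), (248, 556, -294, 147), (252, 557, -293, 137), (256, 556, -295, 130), (260, 623, -168, 4), (264, 618, -179, 3)]
380 [(220, 736, -45, 1), (224, 729, -59, 0), (228, 580, -316, 198), (232, 714, -88, 0), (236, 709, -97, -4), (240, 702, -111, -4), (244, 693, -128, -1), (248, 687, -139, -2), (252, 680, -152, -2), (256, 672, -167, 0), (260, 658, -192, 12), (264, 656, -198, 6)]
388 [(220, 614, -284, 185), (224, 596, -315, 201), (228, 594, -319, 196), (232, 613, -290, 163), (236, 611, -294, 158), (240, 607, -302, 156), (244, 607, -302, 147), (248, 608, -302, 138), (252, 607, -304, 130), (256, 609, -303, 120), (260, 608, -305, 113), (264, 610, -303, 101)]
[[123.43842005  95.51211147]]
```

View pics/g0.png

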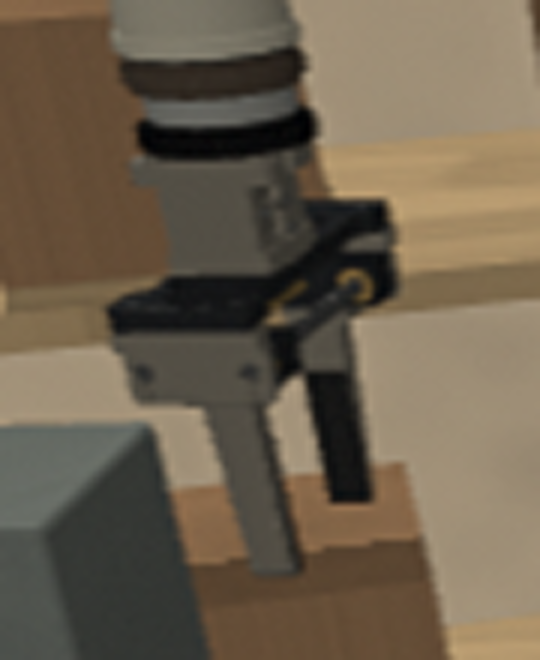

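move_arm(moves=[0, 0, 20, 0, 0, 0, 0, 0, 20, 0, 0, 0, 0, 0, 14, 0, 0, 0, 0, 0, 6, 0, 0, 0, 0, 0, 0, 0, 0, 0, 0, 0, 0, 0, 0, 0])

```text
clock: 4.7
tcp_pos: [0.5831, -0.2889, 0.017]
eef_rot: [180.0, -0.1, -10.0]
wrist_force: [0.1, -0.1, -0.4]
grip_width: 0.0503
```

```bash
cat > look.py <<'E'
import sys
from h import *
from cell import get_obs
n,tag,x,y,w,h,k=sys.argv[1],sys.argv[2],*map(int,sys.argv[3:8])
p,d=cams.camera(n); np.savez(f"{tag}.npz",p=p,d=d)
cv2.imwrite(f"pics/{tag}.png",cv2.resize(p[y:y+h,x:x+w,::-1],None,fx=k,fy=k,interpolation=cv2.INTER_CUBIC))
o=get_obs(); print(o["clock"],o["tcp_pos"].round(4),o["eef_rot"].round(2),o["wrist_force"].round(2),o["grip_width"])
E
python3 look.py side side2 310 220 110 100 6
```

```text
4.75 [ 0.5832 -0.289   0.0172] [ 1.7994e+02 -1.1000e-01 -9.9700e+00] [-0.09 -1.09  0.49] 0.050091461671551735
```

View pics/side2.png

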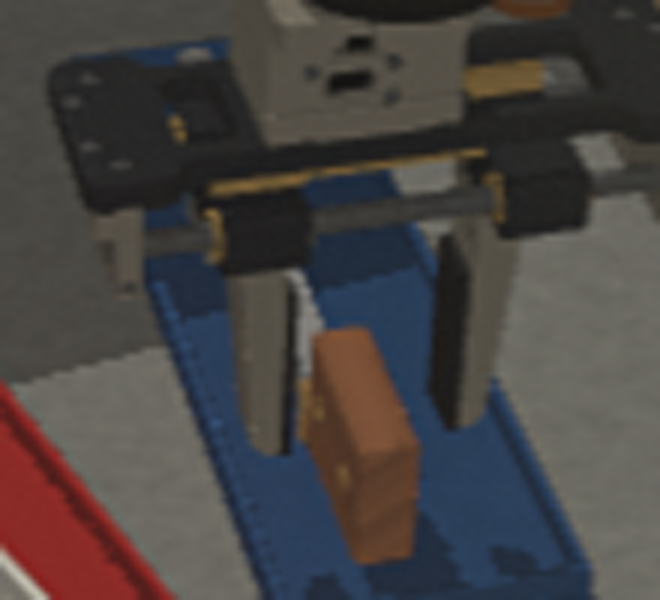

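```bash
python3 - <<'E'
from h import *
D=np.load("side2.npz"); C=cloud("side",D["d"])
for u in(351,354,357,383,386,389): print(u,[(v,*[int(a) for a in (C[v,u]*1000).round()]) for v in range(278,300,2)])
E
```

```text
351 [(278, 543, -291, 79), (280, 544, -289, 73), (282, 543, -292, 71), (284, 543, -291, 65), (286, 544, -290, 59), (288, 544, -290, 54), (290, 544, -290, 50), (292, 565, -249, 2), (294, 562, -254, 2), (296, 561, -258, 0), (298, 558, -263, 1)]
354 [(278, 548, -293, 80), (280, 547, -294, 76), (282, 548, -294, 71), (284, 548, -294, 66), (286, 549, -292, 59), (288, 549, -293, 55), (290, 548, -294, 51), (292, 548, -294, 46), (294, 549, -292, 39), (296, 565, -262, 3), (298, 563, -267, 3)]
357 [(278, 553, -295, 79), (280, 554, -292, 72), (282, 553, -295, 70), (284, 554, -293, 63), (286, 553, -296, 61), (288, 555, -293, 53), (290, 555, -294, 49), (292, 554, -295, 45), (294, 556, -292, 37), (296, 572, -262, 1), (298, 569, -268, 1)]
383 [(278, 609, -291, 58), (280, 610, -292, 54), (282, 609, -293, 50), (284, 608, -296, 48), (286, 609, -295, 42), (288, 608, -297, 39), (290, 626, -268, 2), (292, 623, -273, 3), (294, 622, -276, 0), (296, 618, -283, 2), (298, 615, -288, 3)]
386 [(278, 607, -306, 71), (280, 610, -302, 62), (282, 609, -304, 59), (284, 608, -305, 55), (286, 610, -304, 49), (288, 609, -305, 45), (290, 609, -306, 40), (292, 629, -275, 3), (294, 626, -280, 3), (296, 624, -285, 2), (298, 621, -290, 2)]
389 [(278, 614, -305, 68), (280, 614, -305, 63), (282, 616, -304, 57), (284, 617, -302, 50), (286, 616, -304, 47), (288, 615, -306, 44), (290, 637, -272, 3), (292, 635, -276, 1), (294, 633, -281, 1), (296, 628, -288, 4), (298, 626, -292, 2)]
```

move_arm(moves=[0, 0, 0, 0, 0, 0, 0, 0, 3, 0, 0, 0, 0, 0, 3, 0, 0, 0, 0, 0, 3, 0, 0, 0, 0, 0, 2, 0, 0, 0, 0, 0, 0, 0, 0, 0], hand=-0.13)

```text
clock: 5.35
tcp_pos: [0.582, -0.2881, 0.0042]
eef_rot: [-180.0, 0.1, -10.0]
wrist_force: [0.7, -0.0, -0.4]
grip_width: 0.04
```

move_arm(moves=[0, 0, 2, 0, 0, 0, 0, 0, 2, 0, 0, 0, 0, 0, 0, 0, 0, 0])

```text
clock: 5.65
tcp_pos: [0.5822, -0.2882, 0.0004]
eef_rot: [-180.0, 0.0, -10.0]
wrist_force: [0.5, -0.8, -0.3]
grip_width: 0.0399
```

move_arm(moves=[0, 0, 3, 0, 0, 0, 0, 0, 3, 0, 0, 0, 0, 0, 0, 0, 0, 0])

```text
clock: 5.95
tcp_pos: [0.582, -0.288, -0.0059]
eef_rot: [-180.0, 0.1, -10.0]
wrist_force: [-0.3, -0.1, -0.1]
grip_width: 0.0398
```

move_arm(moves=[0, 0, 0, 0, 0, 0, 0, 0, 0, 0, 0, 0, 0, 0, 0, 0, 0, 0, 0, 0, 0, 0, 0, 0, 0, 0, 0, 0, 0, 0], hand=-1, grip_force=45)

```text
clock: 6.45
tcp_pos: [0.5826, -0.2885, -0.005]
eef_rot: [180.0, -0.0, -10.0]
wrist_force: [1.4, 0.4, 0.1]
grip_width: 0.0198
```

```bash
python3 look.py side side3 310 220 110 100 6
```

```text
6.5 [ 0.5826 -0.2884 -0.005 ] [ 1.7999e+02 -2.0000e-02 -9.9800e+00] [ 0.42 -0.56  0.57] 0.019711856209693398
```

View pics/side3.png

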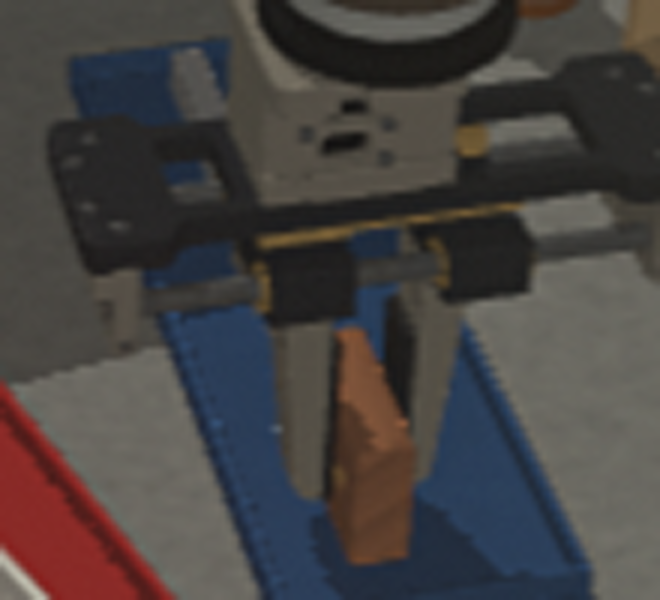

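move_arm(moves=[0, 0, -6, 0, 0, 0, 0, 0, -12, 0, 0, 0, 0, 0, -18, 0, 0, 0, 0, 0, -22, 0, 0, 0, 0, 0, -24, 0, 0, 0, 0, 0, -24, 0, 0, 0, 0, 0, -22, 0, 0, 0, 0, 0, -18, 0, 0, 0, 0, 0, -10, 0, 0, 0, 0, 0, -4, 0, 0, 0])

```text
clock: 7.5
tcp_pos: [0.5831, -0.2889, 0.1572]
eef_rot: [179.9, -0.2, -10.0]
wrist_force: [-0.1, -0.3, -1.9]
grip_width: 0.0198
```

```bash
python3 look.py side side4 280 120 130 100 6;python3 look.py top top4 280 120 130 100 6
```

```text
7.55 [ 0.5829 -0.2887  0.1567] [ 1.7994e+02 -1.2000e-01 -9.9700e+00] [ 0.51  0.21 -0.4 ] 0.019768840489196107
7.6 [ 0.5825 -0.2884  0.1554] [ 1.7998e+02 -4.0000e-02 -9.9700e+00] [-0.33 -0.32 -2.17] 0.019874200486821907
```

View pics/side4.png

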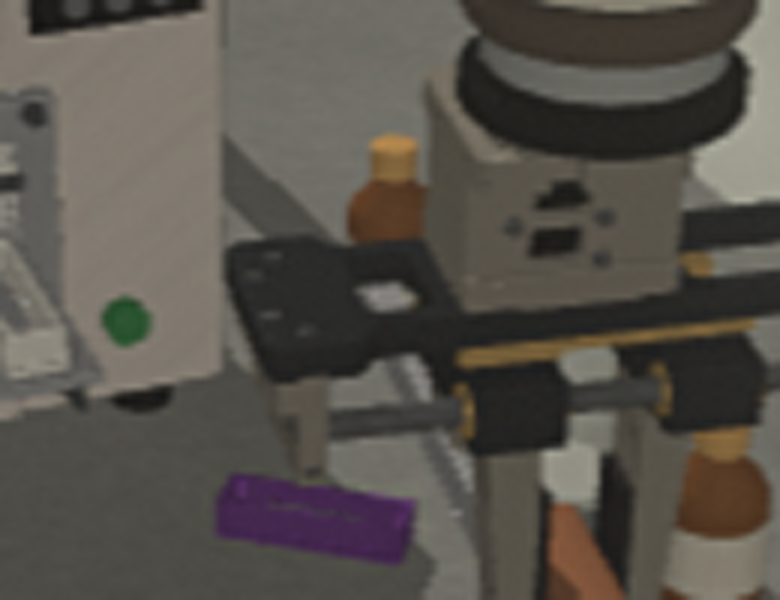

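View pics/top4.png

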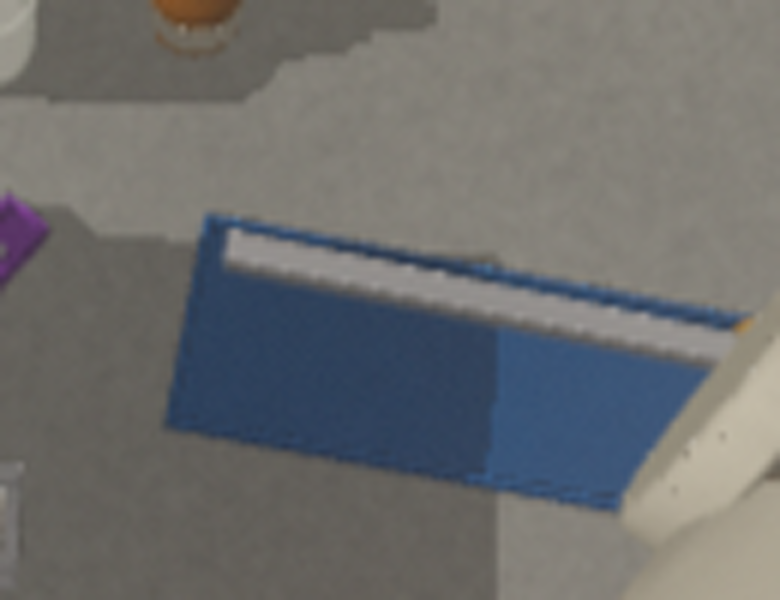

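```bash
cat > bar.py <<'E'
import sys
from h import *
D=np.load(sys.argv[1]); zlo,zhi=float(sys.argv[2]),float(sys.argv[3]); x0,x1,y0,y1=map(float,sys.argv[4:8])
C=cloud("top",D["d"]); x,y,z=np.moveaxis(C,-1,0)
m=(D["d"]>0)&(z>zlo)&(z<zhi)&(x>x0)&(x<x1)&(y>y0)&(y<y1); P=C[m]
c=P.mean(0); _,_,V=np.linalg.svd(P-c,full_matrices=False); d=V[0]*np.sign(V[0,1]); s=(P-c)@d
print(len(P),"centre",c.round(4),"dir",d.round(4),"yaw",np.degrees(np.arctan2(d[1],d[0])).round(2),"pitch",np.degrees(np.arcsin(d[2])).round(2),"tip",(c+d*s.max()).round(4), np.polyfit(s,P[:,2],1))
E
python3 bar.py top4.npz 0.15 0.22 0.5 0.68 -0.23 0.0
```

```text
510 centre [ 0.6082 -0.1463  0.1803] dir [ 0.1763  0.9843 -0.0013] yaw 79.85 pitch -0.07 tip [ 0.6232 -0.0625  0.1802] [-0.00128398  0.18027515]
```

```bash
python3 - <<'E'
from h import *
for n in("top0","side0"):
    D=np.load(n+".npz");C=cloud(n[:-1],D["d"]); x,y,z=np.moveaxis(C,-1,0)
    for a,b in((.499,.506),(.512,.516),(.518,.530),(.532,.537),(.540,.546)):
        m=(D["d"]>0)&(x>a)&(x<b)&(y>.03)&(y<.09)&(z>.1)&(z<.16); print(n,a,b,m.sum(),np.percentile(z[m],[10,50,90]).round(4) if m.any() else 0)
    m=(D["d"]>0)&(abs(z)<.02)&(x>.3)&(x<.4)&(abs(y)<.1); print("table",np.median(z[m]))
E
```

```text
top0 0.499 0.506 81 [0.1171 0.1192 0.1249]
top0 0.512 0.516 71 [0.1182 0.1348 0.1383]
top0 0.518 0.53 116 [0.1219 0.1259 0.1319]
top0 0.532 0.537 71 [0.1237 0.1358 0.1381]
top0 0.54 0.546 48 [0.1198 0.1274 0.131 ]
table -0.0010221012747681283
side0 0.499 0.506 71 [0.1161 0.1196 0.1281]
side0 0.512 0.516 57 [0.1214 0.1304 0.1366]
side0 0.518 0.53 34 [0.1279 0.13   0.1313]
side0 0.532 0.537 51 [0.1233 0.1331 0.1363]
side0 0.54 0.546 16 [0.1268 0.1282 0.1293]
table -0.0010995895307619964
```

move_arm(moves=[-6, -4, 0, 0, 0, -0.0154, -6, -4, 0, 0, 0, -0.0154, -6, -4, 0, 0, 0, -0.0154, -6, -4, 0, 0, 0, -0.0154, -6, -4, 0, 0, 0, -0.0154, -6, -4, 0, 0, 0, -0.0154, -6, -4, 0, 0, 0, -0.0154, -6, -4, 0, 0, 0, -0.0154, -6, -4, 0, 0, 0, -0.0154, -6, -4, 0, 0, 0, -0.0154])

```text
clock: 8.6
tcp_pos: [0.5265, -0.242, 0.1549]
eef_rot: [180.0, -0.0, -1.1]
wrist_force: [-0.6, 0.2, -1.0]
grip_width: 0.0195
```

move_arm(moves=[-5, 0, 5, 0, 0, 0, -4, 0, 10, 0, 0, 0, 0, 0, 10, 0, 0, 0, 0, 0, 8, 0, 0, 0, 0, 0, 5, 0, 0, 0, 0, 0, 0, 0, 0, 0, 0, 0, 0, 0, 0, 0])

```text
clock: 9.3
tcp_pos: [0.5182, -0.2422, 0.1168]
eef_rot: [180.0, -0.0, -1.1]
wrist_force: [-0.2, 0.1, -1.4]
grip_width: 0.0198
```

```bash
python3 look.py top top5 205 160 130 90 6;python3 bar.py top5.npz 0.125 0.16 0.5 0.54 -0.18 0.005
```

```text
9.35 [ 0.5183 -0.2424  0.1171] [ 1.7998e+02 -3.0000e-02 -1.1400e+00] [ 0.25  0.38 -2.12] 0.0195270097906639
421 centre [ 0.5222 -0.0961  0.1416] dir [ 0.0242  0.9997 -0.0011] yaw 88.61 pitch -0.06 tip [ 0.5242 -0.0135  0.1415] [-0.00112878  0.14161093]
```

View pics/top5.png

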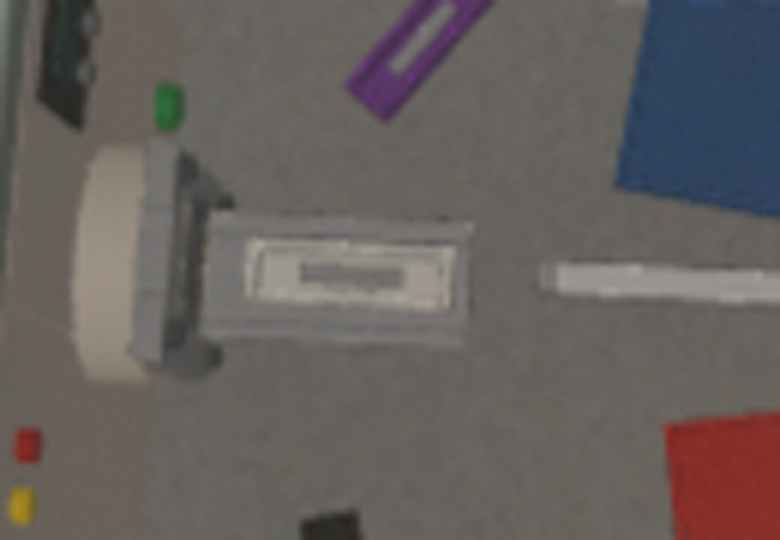

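move_arm(moves=[0, -4, 1.5, 0, 0, 0, 0, -6, 0, 0, 0, 0, 0, -6, 0, 0, 0, 0, 0, -5, 0, 0, 0, 0, 0, -3, 0, 0, 0, 0, 0, -2, 0, 0, 0, 0, 0, -2, 0, 0, 0, 0, 0, -2, 0, 0, 0, 0])

```text
clock: 10.15
tcp_pos: [0.5186, -0.2121, 0.1153]
eef_rot: [180.0, -0.0, -1.2]
wrist_force: [0.2, 0.5, -1.5]
grip_width: 0.0197
```

move_arm(moves=[0, -2, 0, 0, 0, 0, 0, -2, 0, 0, 0, 0, 0, -2, 0, 0, 0, 0, 0, -2, 0, 0, 0, 0, 0, -2, 0, 0, 0, 0])

```text
clock: 10.65
tcp_pos: [0.5188, -0.2021, 0.1153]
eef_rot: [180.0, -0.0, -1.1]
wrist_force: [0.5, -0.0, -1.4]
grip_width: 0.0198
```

move_arm(moves=[0, -2, 0, 0, 0, 0, 0, -2, 0, 0, 0, 0, 0, -2, 0, 0, 0, 0, 0, -2, 0, 0, 0, 0, 0, -2, 0, 0, 0, 0])

```text
clock: 11.15
tcp_pos: [0.519, -0.192, 0.1153]
eef_rot: [-180.0, 0.0, -1.1]
wrist_force: [-0.2, -0.7, -0.9]
grip_width: 0.0195
```

```bash
python3 look.py top top6 205 160 130 90 6;python3 look.py side side6 240 120 90 80 7
```

```text
11.2 [ 0.519  -0.1917  0.1153] [-179.99    0.     -1.13] [-0.23  0.1  -1.33] 0.01930754765028968
11.25 [ 0.519  -0.1918  0.1153] [-179.99    0.     -1.13] [-0.67 -0.29 -1.98] 0.019540814326605156
```

View pics/top6.png

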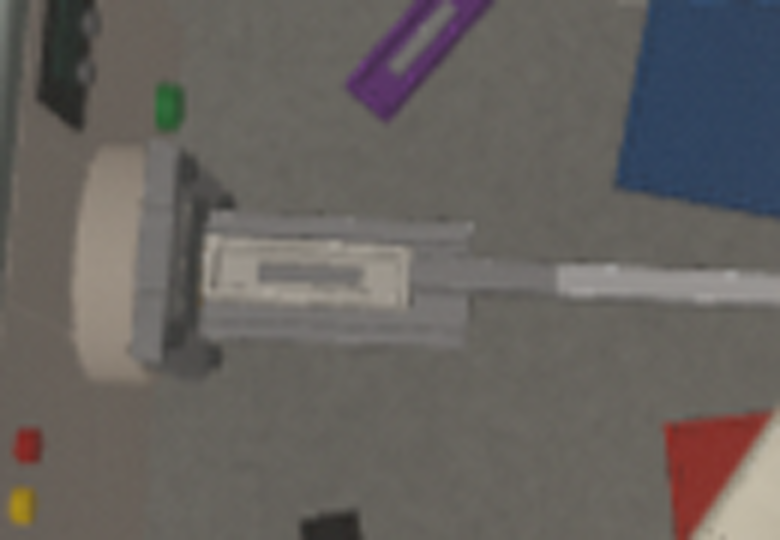

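View pics/side6.png

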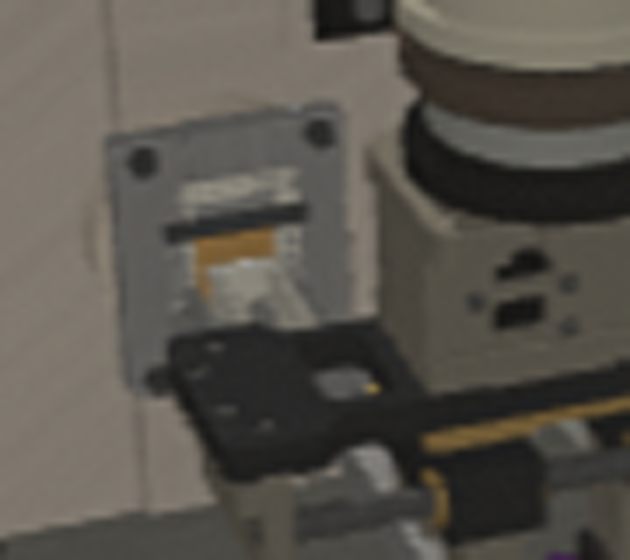

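move_arm(moves=[0, -2, 0, 0, 0, 0, 0, -2, 0, 0, 0, 0, 0, -2, 0, 0, 0, 0, 0, -2, 0, 0, 0, 0, 0, -2, 0, 0, 0, 0])

```text
clock: 11.75
tcp_pos: [0.5194, -0.1828, 0.1156]
eef_rot: [179.9, -0.0, -1.2]
wrist_force: [-0.5, -4.5, -1.1]
grip_width: 0.0197
```

move_arm(moves=[0, -2, 0, 0, 0, 0, 0, -2, 0, 0, 0, 0, 0, -2, 0, 0, 0, 0, 0, -2, 0, 0, 0, 0, 0, -2, 0, 0, 0, 0])

```text
clock: 12.25
tcp_pos: [0.5194, -0.1719, 0.1153]
eef_rot: [-180.0, 0.0, -1.1]
wrist_force: [0.2, -4.4, -0.9]
grip_width: 0.02
```

move_arm(moves=[0, -2, 0, 0, 0, 0, 0, -2, 0, 0, 0, 0, 0, -2, 0, 0, 0, 0, 0, -2, 0, 0, 0, 0, 0, -2, 0, 0, 0, 0])

```text
clock: 12.75
tcp_pos: [0.5195, -0.1618, 0.1153]
eef_rot: [-180.0, 0.0, -1.1]
wrist_force: [-0.8, -3.0, -1.4]
grip_width: 0.0196
```

move_arm(moves=[0, -2, 0, 0, 0, 0, 0, -2, 0, 0, 0, 0, 0, -2, 0, 0, 0, 0, 0, -2, 0, 0, 0, 0, 0, -2, 0, 0, 0, 0])

```text
clock: 13.25
tcp_pos: [0.5197, -0.1519, 0.1153]
eef_rot: [-180.0, 0.0, -1.1]
wrist_force: [0.2, -2.4, -1.4]
grip_width: 0.0195
```

move_arm(moves=[0, -2, 0, 0, 0, 0, 0, -2, 0, 0, 0, 0, 0, -2, 0, 0, 0, 0, 0, -2, 0, 0, 0, 0, 0, -2, 0, 0, 0, 0])

```text
clock: 13.75
tcp_pos: [0.5199, -0.142, 0.1153]
eef_rot: [180.0, 0.0, -1.1]
wrist_force: [-1.0, -2.6, -0.9]
grip_width: 0.0198
```

```bash
python3 look.py top top7 205 160 130 90 6
```

```text
13.8 [ 0.5199 -0.1416  0.1153] [-179.98    0.     -1.14] [-0.35 -1.   -1.27] 0.01947541724087455
```

View pics/top7.png

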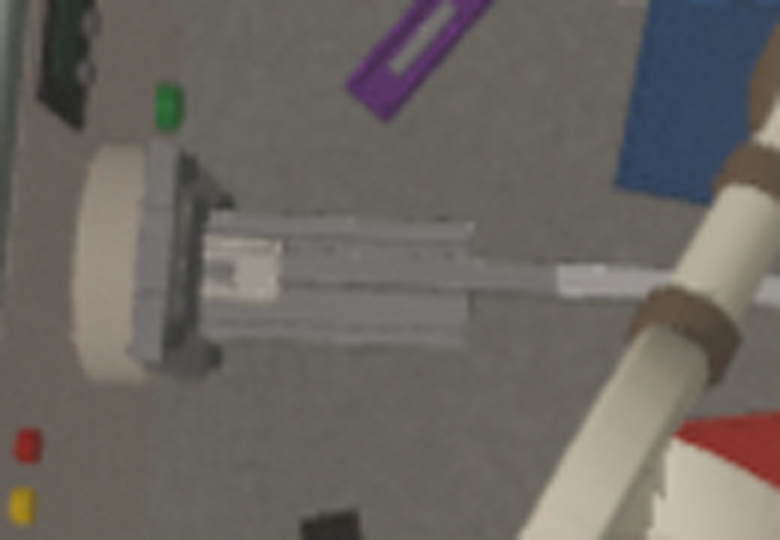

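move_arm(moves=[0, -2.5, 0, 0, 0, 0, 0, -2.5, 0, 0, 0, 0, 0, -2.5, 0, 0, 0, 0, 0, -2.5, 0, 0, 0, 0, 0, -2.5, 0, 0, 0, 0, 0, -2.5, 0, 0, 0, 0, 0, -2.5, 0, 0, 0, 0, 0, -2.5, 0, 0, 0, 0])

```text
clock: 14.6
tcp_pos: [0.5203, -0.1219, 0.1153]
eef_rot: [-180.0, 0.0, -1.1]
wrist_force: [-0.2, -2.6, -1.1]
grip_width: 0.0198
```

move_arm(moves=[0, -2.5, 0, 0, 0, 0, 0, -2.5, 0, 0, 0, 0, 0, -2.5, 0, 0, 0, 0, 0, -2.5, 0, 0, 0, 0, 0, -2.5, 0, 0, 0, 0, 0, -2.5, 0, 0, 0, 0])

```text
clock: 15.2
tcp_pos: [0.5206, -0.107, 0.1153]
eef_rot: [-180.0, 0.0, -1.1]
wrist_force: [0.2, -3.1, -0.8]
grip_width: 0.0198
```

move_arm(moves=[0, -2, 0, 0, 0, 0, 0, -2, 0, 0, 0, 0, 0, -2, 0, 0, 0, 0, 0, -1.5, 0, 0, 0, 0, 0, -1.5, 0, 0, 0, 0, 0, -1, 0, 0, 0, 0])

```text
clock: 15.8
tcp_pos: [0.5209, -0.0971, 0.1153]
eef_rot: [180.0, 0.0, -1.1]
wrist_force: [0.2, -2.7, -0.5]
grip_width: 0.0198
```

move_arm(moves=[0, -1, 0, 0, 0, 0, 0, -1, 0, 0, 0, 0, 0, -1, 0, 0, 0, 0, 0, -1, 0, 0, 0, 0, 0, -1, 0, 0, 0, 0])

```text
clock: 16.3
tcp_pos: [0.521, -0.0921, 0.1153]
eef_rot: [-180.0, -0.0, -1.1]
wrist_force: [0.2, -1.4, -1.7]
grip_width: 0.0195
```

move_arm(moves=[0, -1, 0, 0, 0, 0, 0, -1, 0, 0, 0, 0, 0, -1, 0, 0, 0, 0])

```text
clock: 16.6
tcp_pos: [0.521, -0.0893, 0.1152]
eef_rot: [180.0, 0.0, -1.1]
wrist_force: [-0.0, -3.1, -2.5]
grip_width: 0.0198
```

move_arm(moves=[0, -1, 0, 0, 0, 0, 0, -1, 0, 0, 0, 0, 0, -1, 0, 0, 0, 0])

```text
clock: 16.9
tcp_pos: [0.5208, -0.086, 0.115]
eef_rot: [-180.0, 0.0, -1.1]
wrist_force: [1.0, -2.8, -3.2]
grip_width: 0.0193
```

move_arm(moves=[0, -1, 0, 0, 0, 0, 0, -1, 0, 0, 0, 0, 0, -1, 0, 0, 0, 0])

```text
clock: 17.2
tcp_pos: [0.5211, -0.0832, 0.1153]
eef_rot: [180.0, 0.0, -1.1]
wrist_force: [-0.2, -3.8, -2.1]
grip_width: 0.0198
```

move_arm(moves=[0, -0.7, 0, 0, 0, 0, 0, -0.7, 0, 0, 0, 0, 0, -0.6, 0, 0, 0, 0])

```text
clock: 17.5
tcp_pos: [0.5211, -0.0808, 0.1152]
eef_rot: [-180.0, 0.0, -1.2]
wrist_force: [-0.4, -2.3, -2.6]
grip_width: 0.0196
```

move_arm(moves=[0, -0.7, 0, 0, 0, 0, 0, -0.7, 0, 0, 0, 0, 0, -0.6, 0, 0, 0, 0])

```text
clock: 17.8
tcp_pos: [0.5212, -0.079, 0.1153]
eef_rot: [-180.0, 0.0, -1.1]
wrist_force: [-0.7, -1.6, -3.0]
grip_width: 0.0195
```

move_arm(moves=[0, -0.5, 0, 0, 0, 0, 0, -0.5, 0, 0, 0, 0, 0, -0.5, 0, 0, 0, 0, 0, -0.5, 0, 0, 0, 0])

```text
clock: 18.2
tcp_pos: [0.5213, -0.0771, 0.1153]
eef_rot: [180.0, -0.0, -1.1]
wrist_force: [0.5, -0.9, -2.8]
grip_width: 0.0196
```

move_arm(moves=[0, -0.5, 0, 0, 0, 0, 0, -0.5, 0, 0, 0, 0, 0, -0.5, 0, 0, 0, 0, 0, -0.5, 0, 0, 0, 0])

```text
clock: 18.6
tcp_pos: [0.5213, -0.0751, 0.1153]
eef_rot: [-180.0, 0.0, -1.1]
wrist_force: [-0.3, -1.5, -3.2]
grip_width: 0.0198
```

move_arm(moves=[0, -0.5, 0, 0, 0, 0, 0, -0.5, 0, 0, 0, 0, 0, -0.5, 0, 0, 0, 0, 0, -0.5, 0, 0, 0, 0])

```text
clock: 19.0
tcp_pos: [0.5213, -0.0731, 0.1153]
eef_rot: [-180.0, -0.0, -1.1]
wrist_force: [-0.9, -2.0, -2.0]
grip_width: 0.0197
```

move_arm(moves=[0, -0.5, 0, 0, 0, 0, 0, -0.5, 0, 0, 0, 0, 0, -0.5, 0, 0, 0, 0, 0, -0.5, 0, 0, 0, 0])

```text
clock: 19.4
tcp_pos: [0.5214, -0.0712, 0.1153]
eef_rot: [180.0, -0.0, -1.1]
wrist_force: [0.6, -2.7, -2.3]
grip_width: 0.02
```

move_arm(moves=[0, -0.5, 0, 0, 0, 0, 0, -0.5, 0, 0, 0, 0, 0, -0.5, 0, 0, 0, 0, 0, -0.5, 0, 0, 0, 0])

```text
clock: 19.8
tcp_pos: [0.5214, -0.0692, 0.1153]
eef_rot: [180.0, 0.0, -1.1]
wrist_force: [-0.2, -2.4, -2.5]
grip_width: 0.0198
```

move_arm(moves=[0, -0.5, 0, 0, 0, 0, 0, -0.5, 0, 0, 0, 0, 0, -0.5, 0, 0, 0, 0, 0, -0.5, 0, 0, 0, 0])

```text
clock: 20.2
tcp_pos: [0.5214, -0.0671, 0.1153]
eef_rot: [180.0, 0.0, -1.1]
wrist_force: [0.5, -2.1, -2.2]
grip_width: 0.0197
```

move_arm(moves=[0, -0.5, 0, 0, 0, 0, 0, -0.5, 0, 0, 0, 0, 0, -0.5, 0, 0, 0, 0, 0, -0.5, 0, 0, 0, 0])

```text
clock: 20.6
tcp_pos: [0.5215, -0.0651, 0.1153]
eef_rot: [180.0, 0.0, -1.1]
wrist_force: [-0.0, -1.5, -3.5]
grip_width: 0.0197
```

move_arm(moves=[0, -0.5, 0, 0, 0, 0, 0, -0.5, 0, 0, 0, 0, 0, -0.5, 0, 0, 0, 0, 0, -0.5, 0, 0, 0, 0])

```text
clock: 21.0
tcp_pos: [0.5215, -0.0631, 0.1153]
eef_rot: [-180.0, 0.0, -1.1]
wrist_force: [-0.4, -0.6, -2.8]
grip_width: 0.0197
```

move_arm(moves=[0, -0.5, 0, 0, 0, 0, 0, -0.5, 0, 0, 0, 0, 0, -0.5, 0, 0, 0, 0, 0, -0.5, 0, 0, 0, 0])

```text
clock: 21.4
tcp_pos: [0.5216, -0.0611, 0.1153]
eef_rot: [180.0, -0.0, -1.1]
wrist_force: [-0.5, -1.1, -3.3]
grip_width: 0.0199
```

move_arm(moves=[0, -0.5, 0, 0, 0, 0, 0, -0.5, 0, 0, 0, 0, 0, -0.5, 0, 0, 0, 0, 0, -0.5, 0, 0, 0, 0])

```text
clock: 21.8
tcp_pos: [0.5216, -0.0591, 0.1153]
eef_rot: [180.0, -0.0, -1.1]
wrist_force: [-0.1, -1.5, -3.1]
grip_width: 0.0197
```

move_arm(moves=[0, -0.5, 0, 0, 0, 0, 0, -0.5, 0, 0, 0, 0, 0, -0.5, 0, 0, 0, 0, 0, -0.5, 0, 0, 0, 0])

```text
clock: 22.2
tcp_pos: [0.5216, -0.0572, 0.1153]
eef_rot: [180.0, 0.0, -1.1]
wrist_force: [-0.5, -1.5, -3.5]
grip_width: 0.02
```

move_arm(moves=[0, -0.5, 0, 0, 0, 0, 0, -0.5, 0, 0, 0, 0, 0, -0.5, 0, 0, 0, 0, 0, -0.5, 0, 0, 0, 0])

```text
clock: 22.6
tcp_pos: [0.5217, -0.0551, 0.1153]
eef_rot: [-180.0, 0.0, -1.1]
wrist_force: [-0.9, -2.0, -2.6]
grip_width: 0.0197
```

move_arm(moves=[0, -0.5, 0, 0, 0, 0, 0, -0.5, 0, 0, 0, 0, 0, -0.5, 0, 0, 0, 0, 0, -0.5, 0, 0, 0, 0])

```text
clock: 23.0
tcp_pos: [0.5217, -0.0531, 0.1153]
eef_rot: [180.0, 0.0, -1.1]
wrist_force: [-0.4, -0.9, -3.9]
grip_width: 0.0193
```

move_arm(moves=[0, -0.5, 0, 0, 0, 0, 0, -0.5, 0, 0, 0, 0, 0, -0.5, 0, 0, 0, 0, 0, -0.5, 0, 0, 0, 0])

```text
clock: 23.4
tcp_pos: [0.5218, -0.0511, 0.1153]
eef_rot: [180.0, -0.0, -1.1]
wrist_force: [0.6, -1.5, -3.0]
grip_width: 0.0199
```

move_arm(moves=[0, -0.5, 0, 0, 0, 0, 0, -0.5, 0, 0, 0, 0, 0, -0.5, 0, 0, 0, 0, 0, -0.5, 0, 0, 0, 0])

```text
clock: 23.8
tcp_pos: [0.5218, -0.0492, 0.1153]
eef_rot: [-180.0, -0.0, -1.1]
wrist_force: [0.2, -1.6, -3.1]
grip_width: 0.0196
```

move_arm(moves=[0, -0.5, 0, 0, 0, 0, 0, -0.5, 0, 0, 0, 0, 0, -0.5, 0, 0, 0, 0, 0, -0.5, 0, 0, 0, 0])

```text
clock: 24.2
tcp_pos: [0.5219, -0.0471, 0.1153]
eef_rot: [180.0, 0.0, -1.1]
wrist_force: [0.3, -1.1, -3.6]
grip_width: 0.02
```

move_arm(moves=[0, -0.5, 0, 0, 0, 0, 0, -0.5, 0, 0, 0, 0, 0, -0.5, 0, 0, 0, 0, 0, -0.5, 0, 0, 0, 0])

```text
clock: 24.6
tcp_pos: [0.5219, -0.0452, 0.1153]
eef_rot: [-180.0, 0.0, -1.1]
wrist_force: [0.7, -1.2, -3.5]
grip_width: 0.0197
```

move_arm(moves=[0, -0.5, 0, 0, 0, 0, 0, -0.5, 0, 0, 0, 0, 0, -0.5, 0, 0, 0, 0, 0, -0.5, 0, 0, 0, 0])

```text
clock: 25.0
tcp_pos: [0.5219, -0.0431, 0.1153]
eef_rot: [180.0, -0.0, -1.1]
wrist_force: [1.4, -1.3, -2.9]
grip_width: 0.0199
```

move_arm(moves=[0, -0.5, 0, 0, 0, 0, 0, -0.5, 0, 0, 0, 0, 0, -0.5, 0, 0, 0, 0, 0, -0.5, 0, 0, 0, 0])

```text
clock: 25.4
tcp_pos: [0.522, -0.0411, 0.1153]
eef_rot: [180.0, 0.0, -1.1]
wrist_force: [-0.1, -1.0, -3.7]
grip_width: 0.0195
```

move_arm(moves=[0, -0.5, 0, 0, 0, 0, 0, -0.5, 0, 0, 0, 0, 0, -0.5, 0, 0, 0, 0, 0, -0.5, 0, 0, 0, 0])

```text
clock: 25.8
tcp_pos: [0.522, -0.0392, 0.1153]
eef_rot: [-180.0, -0.0, -1.1]
wrist_force: [-0.1, -1.1, -4.4]
grip_width: 0.0195
```

move_arm(moves=[0, -0.5, 0, 0, 0, 0, 0, -0.5, 0, 0, 0, 0, 0, -0.5, 0, 0, 0, 0, 0, -0.5, 0, 0, 0, 0])

```text
clock: 26.2
tcp_pos: [0.5221, -0.0371, 0.1153]
eef_rot: [-180.0, -0.0, -1.1]
wrist_force: [0.3, -1.1, -4.0]
grip_width: 0.0199
```

move_arm(moves=[0, -0.5, 0, 0, 0, 0, 0, -0.5, 0, 0, 0, 0, 0, -0.5, 0, 0, 0, 0, 0, -0.5, 0, 0, 0, 0])

```text
clock: 26.6
tcp_pos: [0.5221, -0.0351, 0.1153]
eef_rot: [-180.0, 0.0, -1.1]
wrist_force: [-0.1, -0.8, -3.0]
grip_width: 0.0196
```

move_arm(moves=[0, -0.5, 0, 0, 0, 0, 0, -0.5, 0, 0, 0, 0, 0, -0.5, 0, 0, 0, 0, 0, -0.5, 0, 0, 0, 0])

```text
clock: 27.0
tcp_pos: [0.5221, -0.0332, 0.1153]
eef_rot: [180.0, -0.0, -1.1]
wrist_force: [0.1, -1.1, -3.6]
grip_width: 0.0198
```

move_arm(moves=[0, -0.5, 0, 0, 0, 0, 0, -0.5, 0, 0, 0, 0, 0, -0.5, 0, 0, 0, 0, 0, -0.5, 0, 0, 0, 0])

```text
clock: 27.4
tcp_pos: [0.5222, -0.0311, 0.1153]
eef_rot: [180.0, 0.0, -1.1]
wrist_force: [-0.6, -1.1, -4.2]
grip_width: 0.0197
```

move_arm(moves=[0, -0.5, 0, 0, 0, 0, 0, -0.5, 0, 0, 0, 0, 0, -0.5, 0, 0, 0, 0, 0, -0.5, 0, 0, 0, 0])

```text
clock: 27.8
tcp_pos: [0.5222, -0.0291, 0.1153]
eef_rot: [180.0, 0.0, -1.1]
wrist_force: [0.3, -1.7, -3.3]
grip_width: 0.0199
```

move_arm(moves=[0, -0.5, 0, 0, 0, 0, 0, -0.5, 0, 0, 0, 0, 0, -0.5, 0, 0, 0, 0, 0, -0.5, 0, 0, 0, 0])

```text
clock: 28.2
tcp_pos: [0.5222, -0.0272, 0.1153]
eef_rot: [180.0, 0.0, -1.1]
wrist_force: [1.2, -1.3, -3.8]
grip_width: 0.0195
```

move_arm(moves=[0, -0.5, 0, 0, 0, 0, 0, -0.5, 0, 0, 0, 0, 0, -0.5, 0, 0, 0, 0, 0, -0.5, 0, 0, 0, 0])

```text
clock: 28.6
tcp_pos: [0.5223, -0.0252, 0.1153]
eef_rot: [180.0, 0.0, -1.1]
wrist_force: [-0.5, -1.3, -3.1]
grip_width: 0.0197
```

move_arm(moves=[0, -0.5, 0, 0, 0, 0, 0, -0.5, 0, 0, 0, 0, 0, -0.5, 0, 0, 0, 0, 0, -0.5, 0, 0, 0, 0])

```text
clock: 29.0
tcp_pos: [0.5223, -0.0231, 0.1153]
eef_rot: [-180.0, 0.0, -1.1]
wrist_force: [0.4, -1.3, -3.1]
grip_width: 0.0197
```

move_arm(moves=[0, -0.5, 0, 0, 0, 0, 0, -0.5, 0, 0, 0, 0, 0, -0.5, 0, 0, 0, 0, 0, -0.5, 0, 0, 0, 0])

```text
clock: 29.4
tcp_pos: [0.5227, -0.0226, 0.1157]
eef_rot: [179.8, -0.0, -1.1]
wrist_force: [-1.4, -8.4, -2.5]
grip_width: 0.0194
```

move_arm(moves=[0, 1, 0, 0, 0, 0, 0, 2, 0, 0, 0, 0, 0, 3, 0, 0, 0, 0, 0, 5, 0, 0, 0, 0, 0, 5, 0, 0, 0, 0])

```text
clock: 29.9
tcp_pos: [0.5219, -0.0371, 0.1151]
eef_rot: [-180.0, 0.0, -1.1]
wrist_force: [-0.3, 2.5, -4.2]
grip_width: 0.0196
```

move_arm(moves=[0, 7, 0, 0, 0, 0, 0, 8, 0, 0, 0, 0, 0, 8, 0, 0, 0, 0, 0, 8, 0, 0, 0, 0, 0, 8, 0, 0, 0, 0, 0, 8, 0, 0, 0, 0, 0, 8, 0, 0, 0, 0, 0, 8, 0, 0, 0, 0, 0, 8, 0, 0, 0, 0, 0, 8, 0, 0, 0, 0])

```text
clock: 30.9
tcp_pos: [0.5209, -0.1168, 0.1158]
eef_rot: [-180.0, -0.1, -1.2]
wrist_force: [-0.6, -0.3, -1.3]
grip_width: 0.0197
```

move_arm(moves=[0, 10, 0, 0, 0, 0, 0, 12, 0, 0, 0, 0, 0, 15, 0, 0, 0, 0, 0, 18, 0, 0, 0, 0, 0, 18, 0, 0, 0, 0, 0, 18, 0, 0, 0, 0, 0, 18, 0, 0, 0, 0, 0, 16, 0, 0, 0, 0, 0, 12, 0, 0, 0, 0, 0, 6, 0, 0, 0, 0])

```text
clock: 31.9
tcp_pos: [0.5175, -0.2605, 0.1153]
eef_rot: [180.0, -0.0, -1.2]
wrist_force: [0.4, 0.0, -2.0]
grip_width: 0.0196
```

```bash
python3 look.py top top8 205 160 130 90 6;python3 look.py side side8 240 120 90 80 7; python3 bar.py top8.npz 0.125 0.16 0.5 0.54 -0.18 0.005
```

```text
31.95 [ 0.5175 -0.2608  0.1153] [ 1.7997e+02 -1.0000e-02 -1.2100e+00] [-0.82 -1.68 -1.54] 0.019755259719069433
32.0 [ 0.5176 -0.2598  0.1152] [-179.99    0.     -1.19] [ 0.22  0.53 -1.31] 0.019300819980767495
364 centre [ 0.5217 -0.1052  0.1386] dir [ 0.0222  0.9997 -0.0072] yaw 88.73 pitch -0.41 tip [ 0.5233 -0.0321  0.138 ] [-0.00721083  0.13856059]
```

View pics/top8.png

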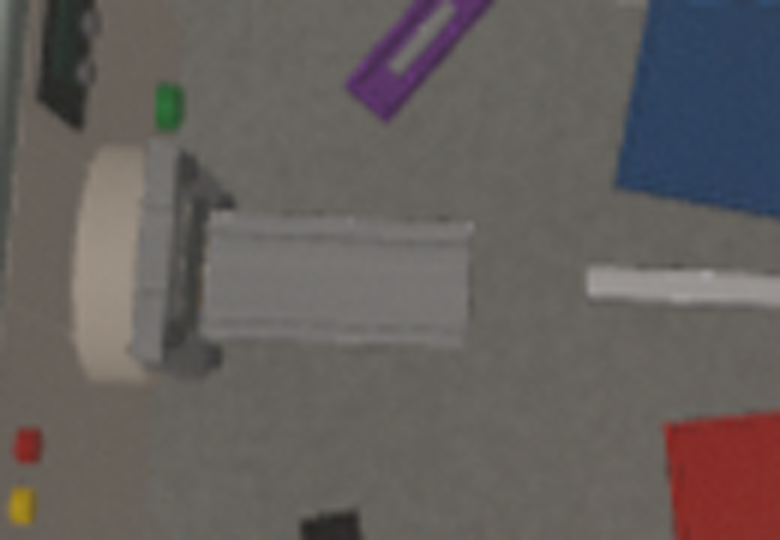

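View pics/side8.png

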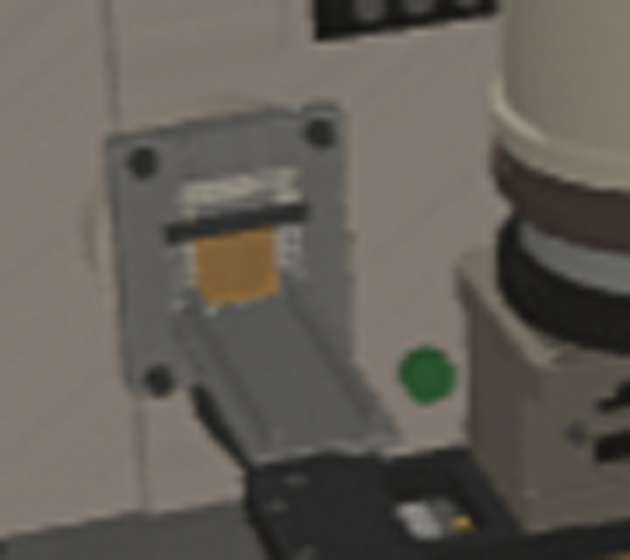

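move_arm(moves=[0, 0, -10, 0, 0, 0, 0, 0, -15, 0, 0, 0, 0, 0, -15, 0, 0, 0])

```text
clock: 32.3
tcp_pos: [0.518, -0.2587, 0.1571]
eef_rot: [180.0, -0.0, -1.1]
wrist_force: [0.6, -0.1, -0.5]
grip_width: 0.0196
```

move_arm(moves=[7, 2, 0, 0, 0, 0.0154, 7, 2, 0, 0, 0, 0.0154, 7, 2, 0, 0, 0, 0.0154, 7, 2, 0, 0, 0, 0.0154, 7, 2, 0, 0, 0, 0.0154, 7, 2, 0, 0, 0, 0.0154, 7, 2, 0, 0, 0, 0.0154, 7, 2, 0, 0, 0, 0.0154, 6, 3, 0, 0, 0, 0.0154, 6, 3, 0, 0, 0, 0.0154])

```text
clock: 33.3
tcp_pos: [0.5837, -0.2873, 0.1553]
eef_rot: [180.0, 0.0, -10.0]
wrist_force: [-0.0, 0.5, -1.2]
grip_width: 0.0198
```

move_arm(moves=[0, 0, 0, 0, 0, 0, 0, 0, 0, 0, 0, 0])

```text
clock: 33.5
tcp_pos: [0.5832, -0.287, 0.1552]
eef_rot: [-180.0, 0.0, -10.0]
wrist_force: [-0.7, 0.3, -1.1]
grip_width: 0.0197
```

```bash
python3 look.py top top9 280 120 130 100 6; python3 bar.py top9.npz 0.15 0.22 0.5 0.68 -0.23 0.0
```

```text
33.55 [ 0.5831 -0.2869  0.1553] [-1.7999e+02  2.0000e-02 -9.9700e+00] [-0.03 -0.6  -1.81] 0.019656896851530888
512 centre [ 0.6078 -0.1458  0.1773] dir [ 0.1739  0.9847 -0.0093] yaw 79.99 pitch -0.54 tip [ 0.6227 -0.0612  0.1765] [-0.00934524  0.17728544]
```

move_arm(moves=[0, 0, 8, 0, 0, 0, 0, 0, 16, 0, 0, 0, 0, 0, 22, 0, 0, 0, 0, 0, 24, 0, 0, 0, 0, 0, 24, 0, 0, 0, 0, 0, 22, 0, 0, 0, 0, 0, 16, 0, 0, 0, 0, 0, 9, 0, 0, 0, 0, 0, 5, 0, 0, 0, 0, 0, 2, 0, 0, 0])

```text
clock: 34.55
tcp_pos: [0.5834, -0.2871, 0.0073]
eef_rot: [180.0, -0.0, -10.0]
wrist_force: [-1.1, -0.1, -1.0]
grip_width: 0.0193
```

move_arm(moves=[0, 0, 1, 0, 0, 0, 0, 0, 1, 0, 0, 0, 0, 0, 1, 0, 0, 0, 0, 0, 1, 0, 0, 0])

```text
clock: 34.95
tcp_pos: [0.5835, -0.2872, 0.0038]
eef_rot: [180.0, -0.0, -10.0]
wrist_force: [0.7, 0.2, -1.4]
grip_width: 0.02
```

move_arm(moves=[0, 0, 1, 0, 0, 0, 0, 0, 1, 0, 0, 0, 0, 0, 0.5, 0, 0, 0, 0, 0, 0, 0, 0, 0])

```text
clock: 35.35
tcp_pos: [0.5831, -0.2869, 0.0007]
eef_rot: [-180.0, 0.0, -10.0]
wrist_force: [-0.5, -0.3, -1.9]
grip_width: 0.0196
```

move_arm(moves=[0, 0, 1, 0, 0, 0, 0, 0, 1, 0, 0, 0, 0, 0, 0, 0, 0, 0])

```text
clock: 35.65
tcp_pos: [0.5831, -0.2869, -0.0014]
eef_rot: [-180.0, 0.0, -10.0]
wrist_force: [0.7, -1.1, -2.0]
grip_width: 0.0199
```

move_arm(moves=[0, 0, 1, 0, 0, 0, 0, 0, 1, 0, 0, 0, 0, 0, 0, 0, 0, 0])

```text
clock: 35.95
tcp_pos: [0.5834, -0.2871, -0.003]
eef_rot: [-180.0, -0.0, -10.0]
wrist_force: [-0.5, -0.5, 0.3]
grip_width: 0.0195
```

move_arm(moves=[0, 0, 0.5, 0, 0, 0, 0, 0, 0.5, 0, 0, 0, 0, 0, 0, 0, 0, 0], grip_force=6)

```text
clock: 36.25
tcp_pos: [0.5832, -0.2869, -0.0043]
eef_rot: [-180.0, 0.0, -10.0]
wrist_force: [-0.5, 0.3, -0.9]
grip_width: 0.0197
```

move_arm(moves=[0, 0, 0, 0, 0, 0, 0, 0, 0, 0, 0, 0, 0, 0, 0, 0, 0, 0, 0, 0, 0, 0, 0, 0], hand=-0.13)

```text
clock: 36.65
tcp_pos: [0.5833, -0.287, -0.0041]
eef_rot: [180.0, -0.0, -10.0]
wrist_force: [-0.2, -0.0, -0.0]
grip_width: 0.0399
```

move_arm(moves=[0, 0, -5, 0, 0, 0, 0, 0, -10, 0, 0, 0, 0, 0, -20, 0, 0, 0, 0, 0, -30, 0, 0, 0, 0, 0, -40, 0, 0, 0, 0, 0, -40, 0, 0, 0, 0, 0, -30, 0, 0, 0, 0, 0, -20, 0, 0, 0])

```text
clock: 37.45
tcp_pos: [0.5844, -0.2877, 0.1955]
eef_rot: [179.9, -0.3, -10.0]
wrist_force: [0.4, -0.2, 0.9]
grip_width: 0.0401
```

move_arm(moves=[-20, 0, -10, 0, 0, 0, -30, 0, -10, 0, 0, 0, -35, 0, 0, 0, 0, 0, -35, 0, 0, 0, 0, 0, -35, 0, 0, 0, 0, 0, -30, 0, 0, 0, 0, 0, -20, 0, 0, 0, 0, 0, -10, 0, 0, 0, 0, 0, 0, 0, 0, 0, 0, 0])

```text
clock: 38.35
tcp_pos: [0.3712, -0.2499, 0.2117]
eef_rot: [179.9, -0.1, -10.0]
wrist_force: [0.1, -0.2, -0.1]
grip_width: 0.0399
```

```bash
python3 look.py side side10 0 0 640 400 1; python3 look.py top top10 0 0 640 400 1; python3 bar.py top10.npz 0.015 0.03 0.57 0.65 -0.25 -0.05; python3 - <<'E'
from h import *
for n,b in(("top10",(205,130,240,150)),):
    p=np.load(n+".npz")["p"]; x,y,w,h=b; cv2.imwrite("pics/top10c.png",cv2.resize(p[y:y+h,x:x+w,::-1],None,fx=3.3,fy=3.3,interpolation=cv2.INTER_CUBIC))
E
```

```text
38.4 [ 0.3718 -0.2501  0.2115] [ 1.7995e+02 -9.0000e-02 -1.0010e+01] [ 0.74 -0.89 -0.03] 0.0400858679772611
38.45 [ 0.3721 -0.2501  0.2114] [ 1.7996e+02 -7.0000e-02 -9.9800e+00] [ 0.67 -0.14 -0.2 ] 0.039538172490773585
335 centre [ 0.6072 -0.1553  0.0207] dir [1.642e-01 9.864e-01 8.000e-04] yaw 80.55 pitch 0.05 tip [ 0.6229 -0.0608  0.0208] [0.00083692 0.0207468 ]
```

View pics/top10c.png

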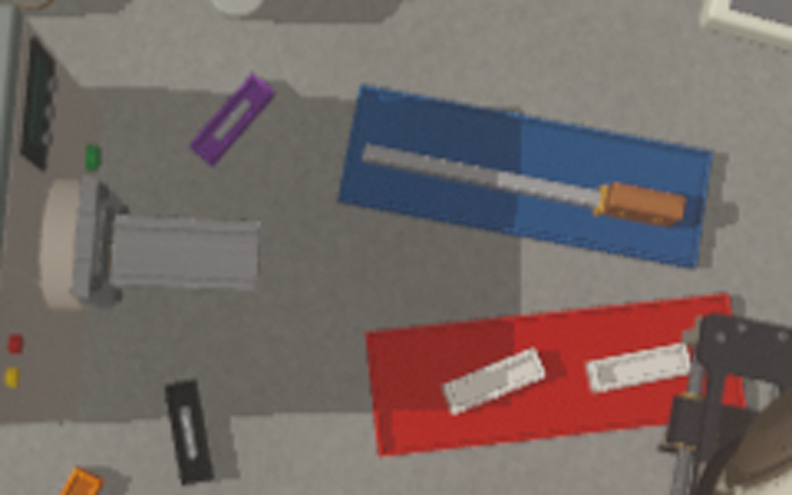

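View pics/side10.png

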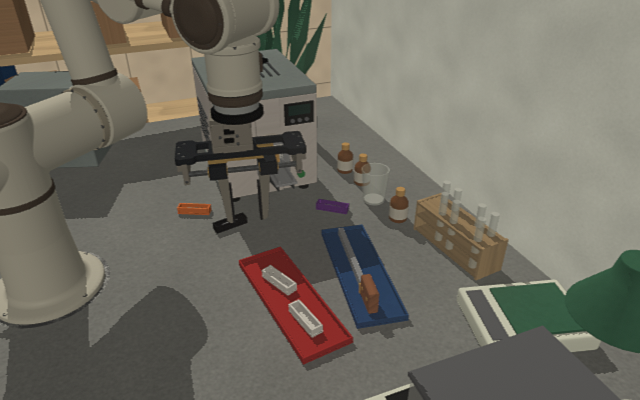

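Rod lies flat in the blue tray (bar level, top at 21 mm). The flap was seen shut after withdrawal, and nothing else has moved. Handing in.

```bash
python3 -c "
from cell import ctrl,get_obs
print(ctrl.job_done(), get_obs()['clock'])"
```

```text
the job is handed in; nothing more can be done
the job is handed in; nothing more can be done
```

I pushed the boat through the flap to the stop with the rod, drew the rod out, laid it back in the blue tray and handed the job in at about 38.5 s.

- **Push:** Inside the tube the push force stayed at about 1–3 N until the stop was felt. In the last 2 mm step it rose to 8.4 N, under the stop's 12 N, and the tool fell about 1.5 mm short of its target. I backed off at once. By my estimate the boat's front was then about 165–170 mm past the mouth. That is the deep end of the stated range, and the mouth estimate is good to about 5 mm. The forces were read only at the end of each call, so a short higher peak can't be ruled out.
- **Flap:** Pictures taken after the rod was out show the flap hanging shut and the ledge empty. The boat's contact with the stop was felt, not seen.
- **Rod:** It lies flat in the blue tray, bar level with its top at about 21 mm, within a few mm of where it started. The gripper let go and moved clear. The last pictures show no sign that the spare boats, look-alikes, bottles or beaker moved.
- **What disagreed:**
  - In the camera's depth images the fingertips sit about 20 mm above the stated TCP. I lowered the gripper in small steps, watching the force, to allow for this.
  - The rod tipped about 0.5° in the grip during the work. It levelled when set down.

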